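# Press the vial caps home round the carousel

### The arm

A 7-joint arm with a two-finger parallel gripper is mounted at the origin on the work surface. World frame = base frame: x ahead of the robot, y to its left, z up, the work surface at z = 0. Lengths are in m, angles in rad, forces in N, time in s.
With the tool pointing down it reaches from about 0.425 to 0.925 m from the base axis. Payload 6.8 kg.
Tool frame: the origin (TCP) lies midway between the tips of the shut fingers; the grasp point (between the pads) lies 19 mm behind it; z points along the fingers, y is the line along which they close (so a half turn about z gives the same grasp; the last joint's range is limited). The gripper opens to 85 mm and grips with 20 to 120 N. Pads are 22 mm wide; open, the fingers measure 114 mm over their backs; the gripper's body (76 mm by 85 mm) begins 54 mm behind the grasp point. The pads swing forward as they close: fully open they stand 13 mm farther back than shut.
Start: joints at [1.206, 0.477, 0.022, 1.555, -0.011, 1.109, -0.083], TCP at [0.171, -0.653, 0.231] pointing down, gripper open.
Joint ranges: [-2.96, 2.96], [-0.34, 2.1], [-1.41, 1.46], [0.24, 2.44], [-1.37, 4.51], [0.17, 1.92], [-2.96, 2.96]. Speed limits (rad/s): [2.39, 2.39, 3.14, 3.14, 3.14, 3.14, 3.14].

### API

Orientations are given as a rotation vector (axis times angle).
In Python, from bench import get_obs, grab_frame, camera_params, r gives the robot as it stands.
- The arm moves only by the shell command python3 -m jog 'ROWS' [FORCE]. ROWS is JSON, a list of rows, each an object of numbers: "rx", "ry", "rz": the turn, a rotation vector about the world's x, y, z scaled (see below); "x", "y", "z": the shift along the world's x, y, z scaled (see below); "jaw": the opening, from -1 (shut) to 1 (fully open). In form: [{"rx": .., "ry": .., "rz": .., "x": .., "y": .., "z": .., "jaw": ..}, ...]. A call has 1 to 8 rows; each row shifts and turns the commanded pose from where the row before left it; what a row does not reach is not made up. The controller multiplies each number of a shift by 60 mm and each number of a turn by 10 degrees. A row lasts 1/8 s, in which the tool goes at most 62.5 mm and 10.7 degrees, less where a joint would pass 70% of its speed; a pose out of reach is approached as far as the arm can. A call with a number of a shift or a turn outside -1 to 1 is refused whole. A call with a gripper value outside its range is refused whole. The fingers move at their own pace and stop on an object; FORCE is the grip in N (left out, the last holds). Time passes only in rows, so rows that do not move let the fingers close. It gives the time, the measured TCP pose, the force, the opening and the grip force at its end, in the units of the state.
- get_obs(): the state, without advancing time (a new reading comes with each control period).
- grab_frame(name): name is "side" or "top" or "wrist"; returns the picture (384x512x3 uint8, red, green, blue); there is no depth.
- camera_params(name): a dict with "fx", "fy", "cx", "cy" (pixels), "k1" (the pictures are not rectified: a ray, as slopes to the right and down, at radius r is drawn at 1 + k1 r^2 times it, then the intrinsics apply), "R" (3x3) and "t" (3): a world point X has camera coordinates R X + t. Camera axes: x right, y down, z forward; pixel columns grow to the right and rows downward; lengths in m; the calibration is good to about 2 mm. A picture is of the moment at which its call begins: read the wrist's pose just before it. camera_params takes no time and is no camera call; for the wrist camera it gives the pose at the moment of the call.
- r.hand_in(): hands the job in; it is judged then, once.
The state is a dict: "clock": time; "joints": joint angles; "qvel": joint speeds; "tau": joint torques, N m; "tcp_pos": TCP position; "orientation": TCP orientation; "contact_force": force on the tool from outside, world axes, zero at the start; "moment": the same for the moment, N m; "grip_width": finger opening in m; "gripper_force": force on a finger pad.
Only numpy, scipy, OpenCV 4.12 (cv2) and the standard library are available. Lean on these libraries where they do the work, as an engineer would, in place of code of your own. Each camera call takes 0.05 s, during which the arm holds its last target. There are 200 camera calls.

### The job

Five vials in the carousel have caps standing proud, in a curved row that begins beside the upright steel index pin. Starting with the cap next to the pin, follow the row with the fingertips and gently press each cap in turn fully home onto its vial, keeping the fingertips over the row and within about 5 cm of the caps until the last one is down. Do not pull any cap up, leave the two lower, wide-capped sealed vials, the bottle and the beaker alone, and end clear of everything.

Things in the scene. Friction and masses are not known exactly. Their poses are not given: they have to be found in the camera images.
- carousel: Fixed round vial carousel, disc 216 mm across, disc top 26 mm above the bench. Origin: centre of underside, z up. Places every 30 degrees on an 80 mm radius circle: from its x axis, counter-clockwise from above, vials to close at 0, 30, 60, 90, 120; index pin at -30; sealed vials at 180, 240; else empty collars 33 mm wide, 14 high. Neighbouring caps: 41 mm between centres.
- pin_top (a point): Top of the upright steel index pin, 14 mm thick, 68 mm above the bench, standing in the row's circle just before the first cap (41 mm from it). There is no vial here.
- knob_top (a point): Top of the black lifting knob at the carousel's centre, 30 mm wide, 88 mm above the bench. Not needed.
- cap1_top (a point): Centre of the flat top of cap 1 (first, next to the index pin): white plastic, 23 mm diameter, 12 mm high, on a clear glass vial. It stands 4.5 to 7 mm too high, with the glass neck showing below it (top 89 to 91.5 mm above the bench); fully seated, on the vial's shoulder, its top is 84.5 mm above the bench.
- cap1 (a joint): How far cap 1 has been pressed down, m: 0.007 is fully seated on the vial, 0 is 7 mm too high; it starts between 0 and 0.0025; negative means pulled up. It slides straight down against about 3.5 N of friction and stays where it is left. Once it is seated, pressing on pushes the vial down in its sprung cup (from 8 N, then 4 N per mm, up to 8 mm); the vial rises again when let go.
- cap2_top (a point): Centre of the flat top of cap 2 (second): white plastic, 23 mm diameter, 12 mm high, on a clear glass vial. It stands 4.5 to 7 mm too high, with the glass neck showing below it (top 89 to 91.5 mm above the bench); fully seated, on the vial's shoulder, its top is 84.5 mm above the bench.
- cap2 (a joint): How far cap 2 has been pressed down, m: 0.007 is fully seated on the vial, 0 is 7 mm too high; it starts between 0 and 0.0025; negative means pulled up. It slides straight down against about 3.5 N of friction and stays where it is left. Once it is seated, pressing on pushes the vial down in its sprung cup (from 8 N, then 4 N per mm, up to 8 mm); the vial rises again when let go.
- cap3_top (a point): Centre of the flat top of cap 3 (third, the middle one): white plastic, 23 mm diameter, 12 mm high, on a clear glass vial. It stands 4.5 to 7 mm too high, with the glass neck showing below it (top 89 to 91.5 mm above the bench); fully seated, on the vial's shoulder, its top is 84.5 mm above the bench.
- cap3 (a joint): How far cap 3 has been pressed down, m: 0.007 is fully seated on the vial, 0 is 7 mm too high; it starts between 0 and 0.0025; negative means pulled up. It slides straight down against about 3.5 N of friction and stays where it is left. Once it is seated, pressing on pushes the vial down in its sprung cup (from 8 N, then 4 N per mm, up to 8 mm); the vial rises again when let go.
- cap4_top (a point): Centre of the flat top of cap 4 (fourth): white plastic, 23 mm diameter, 12 mm high, on a clear glass vial. It stands 4.5 to 7 mm too high, with the glass neck showing below it (top 89 to 91.5 mm above the bench); fully seated, on the vial's shoulder, its top is 84.5 mm above the bench.
- cap4 (a joint): How far cap 4 has been pressed down, m: 0.007 is fully seated on the vial, 0 is 7 mm too high; it starts between 0 and 0.0025; negative means pulled up. It slides straight down against about 3.5 N of friction and stays where it is left. Once it is seated, pressing on pushes the vial down in its sprung cup (from 8 N, then 4 N per mm, up to 8 mm); the vial rises again when let go.
- cap5_top (a point): Centre of the flat top of cap 5 (fifth and last, farthest along the row from the pin): white plastic, 23 mm diameter, 12 mm high, on a clear glass vial. It stands 4.5 to 7 mm too high, with the glass neck showing below it (top 89 to 91.5 mm above the bench); fully seated, on the vial's shoulder, its top is 84.5 mm above the bench.
- cap5 (a joint): How far cap 5 has been pressed down, m: 0.007 is fully seated on the vial, 0 is 7 mm too high; it starts between 0 and 0.0025; negative means pulled up. It slides straight down against about 3.5 N of friction and stays where it is left. Once it is seated, pressing on pushes the vial down in its sprung cup (from 8 N, then 4 N per mm, up to 8 mm); the vial rises again when let go.
- sealed1: Loose sealed vial standing in the carousel's collar at 180 degrees: clear glass, 23 mm diameter, with a wide flat white cap (29 mm); 52 mm high in all, its top 78 mm above the bench, lower than the caps to be pressed. Origin: centre of its underside. Bystander.
- sealed2: Loose sealed vial standing in the carousel's collar at 240 degrees: clear glass, 23 mm diameter, with a wide flat white cap (29 mm); 52 mm high in all, its top 78 mm above the bench, lower than the caps to be pressed. Origin: centre of its underside. Bystander.
- bottle: Loose white plastic bottle on the bench to the left, 60 mm diameter, 120 mm high. Origin: centre of its underside. Bystander.
- beaker: Loose open glass beaker on the bench to the right, 70 mm diameter at the rim, 75 mm high. Origin: centre of its underside. Bystander.

How it is judged:
By the outcome, as a careful person would: the job done as asked, in the order asked, and still so for the second after the job is handed in, with the robot touching nothing.
It also fails if it takes over 51 s, if anything falls off the work surface, if the arm or the gripper's body presses on something with over 40 N, if the wrist force passes 120 N, or if a joint passes its speed limit or range.

## Working session

There is one attempt and no reset: what is moved stays moved. The work goes in short steps, Python scripts to look and compute and a shell command to move; the robot and the scene stay as the last step left them, time stands still between calls to the robot, and variables do not carry over. Pictures are saved under pics/ and viewed, at most 10 in all, crops included, and the job is handed in when it is done.

```bash
mkdir -p pics
python3 - <<'E'
from bench import get_obs, grab_frame, camera_params
import cv2
o=get_obs(); print(o['clock'],o['tcp_pos'],o['orientation'],o['contact_force'],o['grip_width'])
for n in('top','side'):
    cv2.imwrite(f'pics/{n}0.png',cv2.cvtColor(grab_frame(n),cv2.COLOR_RGB2BGR)); p=camera_params(n);print(n,p)
E
```

```text
0.0 [ 0.1712368  -0.65228567  0.23030137] [-3.11390638e+00 -4.01939731e-01  6.00596418e-04] [-0.78867766 -0.15651291 -0.49854503] 0.085238675160828
top {'fx': 375.03552034480816, 'fy': 375.03552034480816, 'cx': 254.55468387716837, 'cy': 191.8872169865919, 'k1': -0.10606460491149937, 'R': array([[-1.44175652e-03, -9.99998557e-01,  8.98318214e-04],
       [-9.84373048e-01,  1.26104214e-03, -1.76091204e-01],
       [ 1.76089817e-01, -1.13816088e-03, -9.84373446e-01]]), 't': array([0.00416296, 0.56766712, 1.09701309])}
side {'fx': 425.15905109433135, 'fy': 425.15905109433135, 'cx': 255.97722142518523, 'cy': 191.38956531232864, 'k1': 0.015713848197019653, 'R': array([[-0.68553891, -0.72767726,  0.0228517 ],
       [-0.39417367,  0.34459235, -0.85198781],
       [ 0.61209764, -0.59307834, -0.52306268]]), 't': array([0.37674995, 0.31387674, 0.86527494])}
```

View pics/top0.png

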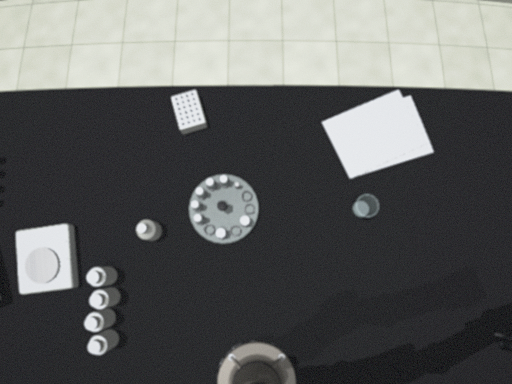

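View pics/side0.png

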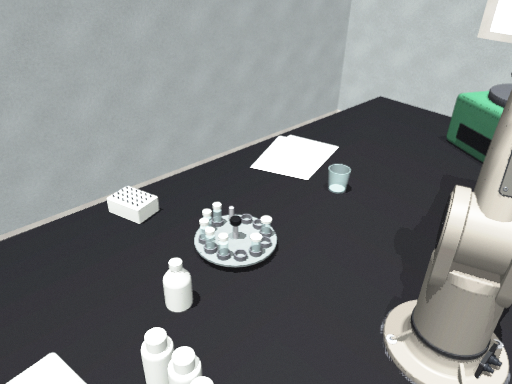

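The top view shows the disc centred near (224,209). The pin is at (237,184), and caps 1 to 5 run counter-clockwise at (223,180), (210,183), (200,191), (195,205) and (197,218). The sealed vials are at (221,233) and (245,220). The side view agrees, with the bottle at about (178,290) and the beaker at (339,178). Next I'll locate them numerically.

```bash
cat > h.py <<'E'
import numpy as np, cv2
from bench import get_obs, grab_frame, camera_params
def ray(p,uv):
    K=np.array([[p['fx'],0,p['cx']],[0,p['fy'],p['cy']],[0,0,1]])
    a=cv2.undistortPoints(np.array([[uv]],float),K,np.array([p['k1'],0,0,0,0.]))[0,0]
    R=np.array(p['R']); return -R.T@p['t'], R.T@np.array([a[0],a[1],1])
def onplane(p,uv,z):
    c,d=ray(p,uv); return c+d*(z-c[2])/d[2]
def proj(p,X):
    q=np.array(p['R'])@X+p['t']; a=q[:2]/q[2]; a=a*(1+p['k1']*(a@a)); return np.array([p['fx']*a[0]+p['cx'],p['fy']*a[1]+p['cy']])
def fit(P,ang):
    # similarity-free rigid fit of places on the 80 mm circle
    M=.08*np.c_[np.cos(ang),np.sin(ang)]; a=M-M.mean(0); b=P-P.mean(0)
    th=np.arctan2((a[:,0]*b[:,1]-a[:,1]*b[:,0]).sum(),(a*b).sum())
    R=np.array([[np.cos(th),-np.sin(th)],[np.sin(th),np.cos(th)]]); c=P.mean(0)-R@M.mean(0)
    return c,th,P-(M@R.T+c)
E
python3 - <<'E'
from h import *
I=cv2.imread('pics/top0.png'); p=camera_params('top')
g=cv2.cvtColor(I,cv2.COLOR_BGR2GRAY)
w=g[150:260,170:280]; 
print('disc', end=' ')
m=(cv2.medianBlur(w,5)>70).astype(np.uint8); n,l,s,c=cv2.connectedComponentsWithStats(m)
for i in range(1,n):
  if s[i,4]>500:
    h=cv2.convexHull(np.argwhere(l==i)[:,::-1].astype(np.float32)); e=cv2.fitEllipse(h); uv=np.array(e[0])+[170,150]; print(e[1],uv,onplane(p,uv,.026))
m=(w>200).astype(np.uint8); n,l,s,c=cv2.connectedComponentsWithStats(m)
for i in range(1,n): uv=c[i]+[170,150]; print(s[i,4],uv,onplane(p,uv,.088)[:2])
cv2.imwrite('pics/topc.png',cv2.resize(w,None,fx=5,fy=5,interpolation=2))
E
```

```text
disc (70.29674530029297, 71.03942108154297) [223.13332748 208.36881638] [0.52019049 0.10096013 0.026     ]
41 [222.95121951 178.26829268] [0.60228035 0.09752908]
42 [209.14285714 181.19047619] [0.59346676 0.13858873]
8 [236.125 183.875] [0.5851821  0.05812723]
42 [198.92857143 190.30952381] [0.56590675 0.16842849]
45 [194.02222222 203.68888889] [0.5258149  0.18199158]
45 [196.73333333 217.17777778] [0.48586605 0.17299138]
71 [244.09859155 219.90140845] [0.47787034 0.0340886 ]
73 [220.04109589 232.4109589 ] [0.44138584 0.10394645]
```

View pics/topc.png

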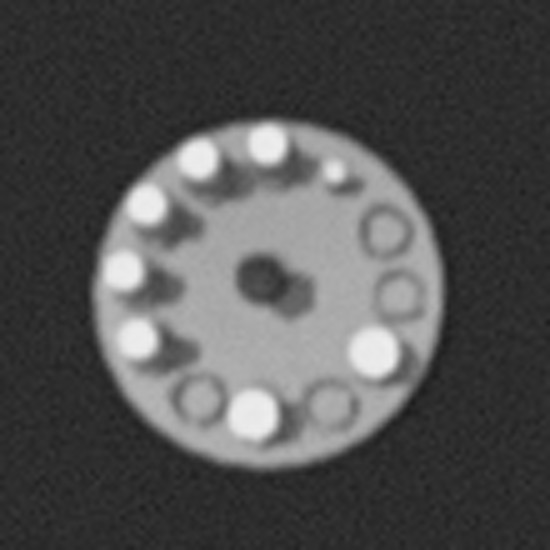

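The crop shows the white caps in order, with the pin just before cap 1. Bright spots give cap 1 at about (0.602, 0.098). I'll move above it with the jaws shutting.

```bash
python3 -m jog '[{"x":0.4,"y":0.8,"jaw":-1},{"x":0.4,"y":0.8,"jaw":-1},{"x":0.4,"y":0.8,"jaw":-1},{"x":0.4,"y":0.8,"jaw":-1},{"x":0.4,"y":0.8,"jaw":-1},{"x":0.4,"y":0.8,"jaw":-1},{"x":0.4,"y":0.8,"jaw":-1},{"x":0.4,"y":0.8,"jaw":-1}]' 30
python3 - <<'E'
from h import *
P=np.array([[.60228,.09753],[.59347,.13859],[.56591,.16843],[.52581,.18199],[.48587,.17299]])
print(fit(P,np.radians([0,30,60,90,120])))
E
```

```text
(array([0.52225952, 0.10175313]), np.float64(-0.05009620936774446), array([[ 1.20846699e-04, -2.17110135e-04],
       [ 1.23578137e-05,  3.56366973e-04],
       [ 2.31348937e-04, -5.15234805e-04],
       [-4.55538170e-04,  3.37233426e-04],
       [ 9.09847214e-05,  3.87445415e-05]]))validation failed for argument at $[0]...
```

Great fit, with residuals under 0.6 mm. The move was refused; every key may be required.

```bash
python3 -m jog '[{"rx":0,"ry":0,"rz":0,"x":0.4,"y":0.8,"z":0,"jaw":-1},{"rx":0,"ry":0,"rz":0,"x":0.4,"y":0.8,"z":0,"jaw":-1},{"rx":0,"ry":0,"rz":0,"x":0.4,"y":0.8,"z":0,"jaw":-1},{"rx":0,"ry":0,"rz":0,"x":0.4,"y":0.8,"z":0,"jaw":-1},{"rx":0,"ry":0,"rz":0,"x":0.4,"y":0.8,"z":0,"jaw":-1},{"rx":0,"ry":0,"rz":0,"x":0.4,"y":0.8,"z":0,"jaw":-1},{"rx":0,"ry":0,"rz":0,"x":0.4,"y":0.8,"z":0,"jaw":-1}]' 30
```

```text
clock: 0.98
tcp_pos: [0.3398, -0.3151, 0.2312]
orientation: [-3.116, -0.402, 0.0]
contact_force: [0.5, 0.5, -0.1]
grip_width: 0.0002
gripper_force: 0.0
```

```bash
python3 -m jog '[{"rx":0,"ry":0,"rz":0,"x":0.5,"y":0.8,"z":0,"jaw":-1},{"rx":0,"ry":0,"rz":0,"x":0.5,"y":0.8,"z":0,"jaw":-1},{"rx":0,"ry":0,"rz":0,"x":0.5,"y":0.8,"z":0,"jaw":-1},{"rx":0,"ry":0,"rz":0,"x":0.5,"y":0.8,"z":0,"jaw":-1},{"rx":0,"ry":0,"rz":0,"x":0.5,"y":0.8,"z":0,"jaw":-1},{"rx":0,"ry":0,"rz":0,"x":0.5,"y":0.8,"z":0,"jaw":-1},{"rx":0,"ry":0,"rz":0,"x":0.5,"y":0.8,"z":0,"jaw":-1},{"rx":0,"ry":0,"rz":0,"x":0,"y":0,"z":0,"jaw":-1}]'
python3 - <<'E'
from h import *
o=get_obs(); p=camera_params('wrist'); I=grab_frame('wrist'); print(o['tcp_pos'],o['contact_force'])
cv2.imwrite('pics/w1.png',cv2.cvtColor(I,cv2.COLOR_RGB2BGR)); np.save('w1.npy',p,allow_pickle=True)
print(proj(p,np.array(o['tcp_pos'])))
c=np.array([.52226,.10175])
for a in range(-30,121,30):
    t=np.radians(a)-.0501; X=np.r_[c+.08*np.array([np.cos(t),np.sin(t)]),.09]; print(a,X.round(4),proj(p,X).round(1))
E
```

```text
clock: 1.98
tcp_pos: [0.5506, 0.0245, 0.2311]
orientation: [-3.111, -0.414, -0.001]
contact_force: [-1.1, -0.9, -0.0]
grip_width: -0.0
gripper_force: 0.0
[0.55063805 0.02450765 0.23111064] [-1.06706815 -0.87244618 -0.03395634]
[259.91284027 246.58906132]
-30 [0.5895 0.0583 0.09  ] [235.1 129. ]
0 [0.6022 0.0977 0.09  ] [194.7 102.8]
30 [0.5935 0.1382 0.09  ] [147.4 100.5]
60 [0.5657 0.1689 0.09  ] [108.5 122.7]
90 [0.5263 0.1816 0.09  ] [ 89.1 161.2]
120 [0.4858 0.1729 0.09  ] [ 93.1 203.9]
```

View pics/w1.png

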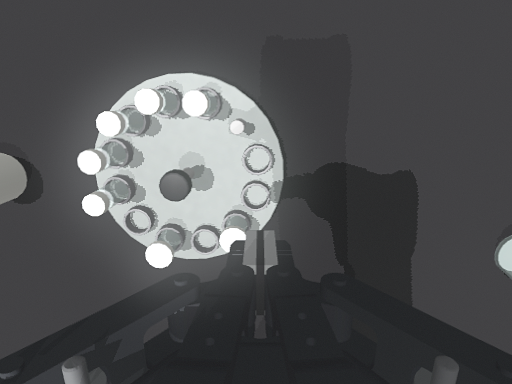

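The wrist image shows caps at about (195,102), (147,101), (108,123), (90,161) and (93,203), with the pin at (237,127). These are within 1–2 px of prediction, so the model holds. I'll go over cap 1 and descend.

```bash
python3 -m jog '[{"rx":0,"ry":0,"rz":0,"x":0.43,"y":0.61,"z":0,"jaw":-1},{"rx":0,"ry":0,"rz":0,"x":0.43,"y":0.61,"z":0,"jaw":-1},{"rx":0,"ry":0,"rz":0,"x":0,"y":0,"z":-0.6,"jaw":-1},{"rx":0,"ry":0,"rz":0,"x":0,"y":0,"z":-0.6,"jaw":-1},{"rx":0,"ry":0,"rz":0,"x":0,"y":0,"z":-0.5,"jaw":-1},{"rx":0,"ry":0,"rz":0,"x":0,"y":0,"z":-0.2,"jaw":-1},{"rx":0,"ry":0,"rz":0,"x":0,"y":0,"z":0,"jaw":-1},{"rx":0,"ry":0,"rz":0,"x":0,"y":0,"z":0,"jaw":-1}]'
```

```text
clock: 3.02
tcp_pos: [0.6019, 0.0922, 0.1187]
orientation: [3.116, 0.401, 0.003]
contact_force: [-0.1, 0.5, 0.4]
grip_width: -0.0002
gripper_force: 0.0
```

```bash
python3 -m jog '[{"rx":0,"ry":0,"rz":0,"x":0,"y":0.09,"z":-0.2,"jaw":-1},{"rx":0,"ry":0,"rz":0,"x":0,"y":0,"z":-0.15,"jaw":-1},{"rx":0,"ry":0,"rz":0,"x":0,"y":0,"z":-0.05,"jaw":-1},{"rx":0,"ry":0,"rz":0,"x":0,"y":0,"z":-0.05,"jaw":-1},{"rx":0,"ry":0,"rz":0,"x":0,"y":0,"z":-0.05,"jaw":-1},{"rx":0,"ry":0,"rz":0,"x":0,"y":0,"z":0,"jaw":-1}]'
```

```text
clock: 3.78
tcp_pos: [0.6011, 0.0976, 0.0873]
orientation: [3.116, 0.402, 0.0]
contact_force: [-0.8, -0.0, 0.5]
grip_width: 0.0002
gripper_force: 0.0
```

```bash
python3 -m jog '[{"rx":0,"ry":0,"rz":0,"x":0,"y":0,"z":-0.03,"jaw":-1},{"rx":0,"ry":0,"rz":0,"x":0,"y":0,"z":0,"jaw":-1}]'; python3 -m jog '[{"rx":0,"ry":0,"rz":0,"x":0,"y":0,"z":-0.03,"jaw":-1},{"rx":0,"ry":0,"rz":0,"x":0,"y":0,"z":0,"jaw":-1}]'
python3 - <<'E'
from h import *
cv2.imwrite('pics/s1.png',cv2.resize(cv2.cvtColor(grab_frame('side'),cv2.COLOR_RGB2BGR)[170:280,170:300],None,fx=5,fy=5,interpolation=2))
print(get_obs()['contact_force'])
E
```

```text
clock: 4.03
tcp_pos: [0.6012, 0.0977, 0.0856]
orientation: [3.116, 0.402, 0.001]
contact_force: [0.2, -0.1, 2.4]
grip_width: 0.0
gripper_force: 0.9
clock: 4.28
tcp_pos: [0.6014, 0.0977, 0.0844]
orientation: [3.116, 0.402, 0.001]
contact_force: [-2.7, -0.2, 8.4]
grip_width: -0.0
gripper_force: 4.2
[-3.04306297 -1.13087234  9.0562165 ]
```

View pics/s1.png

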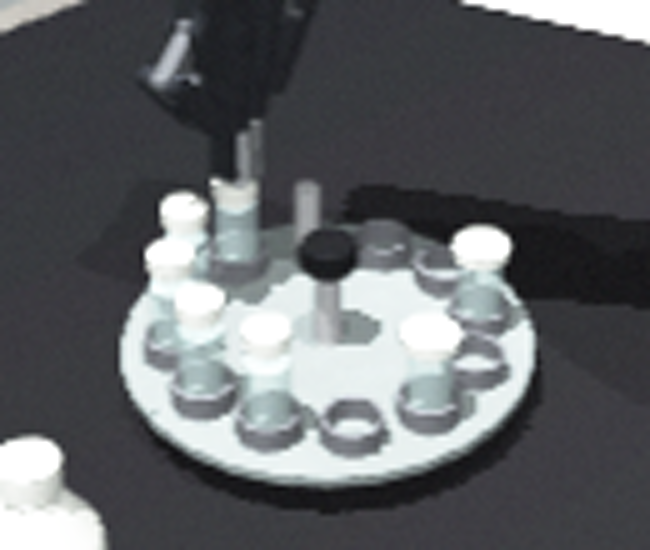

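The side crop shows the fingertips on cap 1 at about (235,185) with no neck showing. Contact is 8–9 N at z=84.4 mm, well above the friction, so cap 1 is seated. I'll nudge it slightly more, lift, and move to cap 2.

```bash
python3 -m jog '[{"rx":0,"ry":0,"rz":0,"x":0,"y":0,"z":-0.01,"jaw":-1},{"rx":0,"ry":0,"rz":0,"x":0,"y":0,"z":0,"jaw":-1}]'; python3 -m jog '[{"rx":0,"ry":0,"rz":0,"x":0,"y":0,"z":0.15,"jaw":-1},{"rx":0,"ry":0,"rz":0,"x":0,"y":0,"z":0.2,"jaw":-1},{"rx":0,"ry":0,"rz":0,"x":-0.07,"y":0.34,"z":0,"jaw":-1},{"rx":0,"ry":0,"rz":0,"x":-0.07,"y":0.34,"z":0,"jaw":-1},{"rx":0,"ry":0,"rz":0,"x":0,"y":0,"z":0,"jaw":-1},{"rx":0,"ry":0,"rz":0,"x":0,"y":0,"z":0,"jaw":-1}]'
```

```text
clock: 4.58
tcp_pos: [0.6014, 0.0978, 0.0841]
orientation: [3.115, 0.402, 0.001]
contact_force: [-2.7, -0.2, 9.7]
grip_width: -0.0001
gripper_force: 4.8
clock: 5.32
tcp_pos: [0.5923, 0.1386, 0.1037]
orientation: [3.115, 0.403, -0.001]
contact_force: [-0.3, -0.2, -0.7]
grip_width: 0.0
gripper_force: 0.0
```

```bash
python3 -m jog '[{"rx":0,"ry":0,"rz":0,"x":0.02,"y":0,"z":-0.15,"jaw":-1},{"rx":0,"ry":0,"rz":0,"x":0,"y":0,"z":-0.05,"jaw":-1},{"rx":0,"ry":0,"rz":0,"x":0,"y":0,"z":-0.05,"jaw":-1},{"rx":0,"ry":0,"rz":0,"x":0,"y":0,"z":-0.05,"jaw":-1},{"rx":0,"ry":0,"rz":0,"x":0,"y":0,"z":0,"jaw":-1},{"rx":0,"ry":0,"rz":0,"x":0,"y":0,"z":0,"jaw":-1}]'; python3 -m jog '[{"rx":0,"ry":0,"rz":0,"x":0,"y":0,"z":-0.03,"jaw":-1},{"rx":0,"ry":0,"rz":0,"x":0,"y":0,"z":0,"jaw":-1},{"rx":0,"ry":0,"rz":0,"x":0,"y":0,"z":0,"jaw":-1}]'
```

```text
clock: 6.08
tcp_pos: [0.594, 0.139, 0.0861]
orientation: [-3.115, -0.403, -0.001]
contact_force: [-0.7, 0.6, 0.3]
grip_width: -0.0003
gripper_force: 0.0
clock: 6.45
tcp_pos: [0.5942, 0.139, 0.0847]
orientation: [-3.115, -0.402, -0.001]
contact_force: [-0.8, -0.2, 3.9]
grip_width: -0.0
gripper_force: 1.9
```

```bash
python3 -m jog '[{"rx":0,"ry":0,"rz":0,"x":0,"y":0,"z":-0.02,"jaw":-1},{"rx":0,"ry":0,"rz":0,"x":0,"y":0,"z":0,"jaw":-1},{"rx":0,"ry":0,"rz":0,"x":0,"y":0,"z":0,"jaw":-1}]'
```

```text
clock: 6.82
tcp_pos: [0.5943, 0.139, 0.0842]
orientation: [-3.115, -0.402, -0.002]
contact_force: [-1.2, 0.3, 9.2]
grip_width: -0.0001
gripper_force: 4.6
```

Cap 2 is seated at 9.2 N. Now cap 3.

```bash
python3 -m jog '[{"rx":0,"ry":0,"rz":0,"x":0,"y":0,"z":0.15,"jaw":-1},{"rx":0,"ry":0,"rz":0,"x":0,"y":0,"z":0.2,"jaw":-1},{"rx":0,"ry":0,"rz":0,"x":-0.24,"y":0.25,"z":0,"jaw":-1},{"rx":0,"ry":0,"rz":0,"x":-0.24,"y":0.25,"z":0,"jaw":-1},{"rx":0,"ry":0,"rz":0,"x":0,"y":0,"z":0,"jaw":-1},{"rx":0,"ry":0,"rz":0,"x":0,"y":0,"z":0,"jaw":-1}]'
```

```text
clock: 7.58
tcp_pos: [0.5649, 0.1685, 0.1039]
orientation: [3.115, 0.403, -0.0]
contact_force: [0.9, -0.5, -0.7]
grip_width: -0.0001
gripper_force: 0.0
```

```bash
python3 -m jog '[{"rx":0,"ry":0,"rz":0,"x":0,"y":0,"z":-0.15,"jaw":-1},{"rx":0,"ry":0,"rz":0,"x":0,"y":0,"z":-0.05,"jaw":-1},{"rx":0,"ry":0,"rz":0,"x":0,"y":0,"z":-0.05,"jaw":-1},{"rx":0,"ry":0,"rz":0,"x":0,"y":0,"z":-0.05,"jaw":-1},{"rx":0,"ry":0,"rz":0,"x":0,"y":0,"z":-0.03,"jaw":-1},{"rx":0,"ry":0,"rz":0,"x":0,"y":0,"z":0,"jaw":-1},{"rx":0,"ry":0,"rz":0,"x":0,"y":0,"z":0,"jaw":-1}]'
```

```text
clock: 8.45
tcp_pos: [0.5651, 0.168, 0.0846]
orientation: [3.115, 0.401, -0.0]
contact_force: [-2.3, -2.3, 6.4]
grip_width: -0.0002
gripper_force: 2.9
```

```bash
python3 -m jog '[{"rx":0,"ry":0,"rz":0,"x":0,"y":0,"z":-0.015,"jaw":-1},{"rx":0,"ry":0,"rz":0,"x":0,"y":0,"z":0,"jaw":-1},{"rx":0,"ry":0,"rz":0,"x":0,"y":0,"z":0,"jaw":-1}]'
```

```text
clock: 8.82
tcp_pos: [0.5652, 0.1681, 0.0842]
orientation: [3.115, 0.401, 0.0]
contact_force: [-2.2, -3.3, 9.3]
grip_width: -0.0003
gripper_force: 4.6
```

Cap 3 is seated at 9.3 N. Now cap 4.

```bash
python3 -m jog '[{"rx":0,"ry":0,"rz":0,"x":0,"y":0,"z":0.15,"jaw":-1},{"rx":0,"ry":0,"rz":0,"x":0,"y":0,"z":0.2,"jaw":-1},{"rx":0,"ry":0,"rz":0,"x":-0.32,"y":0.12,"z":0,"jaw":-1},{"rx":0,"ry":0,"rz":0,"x":-0.32,"y":0.12,"z":0,"jaw":-1},{"rx":0,"ry":0,"rz":0,"x":0,"y":0,"z":0,"jaw":-1},{"rx":0,"ry":0,"rz":0,"x":0,"y":0,"z":0,"jaw":-1}]'
```

```text
clock: 9.57
tcp_pos: [0.5271, 0.1829, 0.1046]
orientation: [3.116, 0.402, 0.001]
contact_force: [-0.5, -0.0, 0.4]
grip_width: 0.0
gripper_force: 0.0
```

```bash
python3 -m jog '[{"rx":0,"ry":0,"rz":0,"x":0,"y":0,"z":-0.15,"jaw":-1},{"rx":0,"ry":0,"rz":0,"x":0,"y":0,"z":-0.05,"jaw":-1},{"rx":0,"ry":0,"rz":0,"x":0,"y":0,"z":-0.05,"jaw":-1},{"rx":0,"ry":0,"rz":0,"x":0,"y":0,"z":-0.05,"jaw":-1},{"rx":0,"ry":0,"rz":0,"x":0,"y":0,"z":-0.03,"jaw":-1},{"rx":0,"ry":0,"rz":0,"x":0,"y":0,"z":0,"jaw":-1},{"rx":0,"ry":0,"rz":0,"x":0,"y":0,"z":0,"jaw":-1}]'
```

```text
clock: 10.45
tcp_pos: [0.5268, 0.1828, 0.0847]
orientation: [3.116, 0.402, 0.0]
contact_force: [-0.3, -1.2, 2.2]
grip_width: 0.0002
gripper_force: 1.2
```

```bash
python3 -m jog '[{"rx":0,"ry":0,"rz":0,"x":0,"y":0,"z":-0.02,"jaw":-1},{"rx":0,"ry":0,"rz":0,"x":0,"y":0,"z":0,"jaw":-1},{"rx":0,"ry":0,"rz":0,"x":0,"y":0,"z":0,"jaw":-1}]'
```

```text
clock: 10.82
tcp_pos: [0.5269, 0.1829, 0.0842]
orientation: [3.116, 0.402, 0.001]
contact_force: [-2.7, -2.4, 9.3]
grip_width: -0.0002
gripper_force: 4.6
```

Cap 4 is seated at 9.3 N. Now cap 5.

```bash
python3 -m jog '[{"rx":0,"ry":0,"rz":0,"x":0,"y":0,"z":0.15,"jaw":-1},{"rx":0,"ry":0,"rz":0,"x":0,"y":0,"z":0.2,"jaw":-1},{"rx":0,"ry":0,"rz":0,"x":-0.34,"y":-0.08,"z":0,"jaw":-1},{"rx":0,"ry":0,"rz":0,"x":-0.34,"y":-0.08,"z":0,"jaw":-1},{"rx":0,"ry":0,"rz":0,"x":0,"y":0,"z":0,"jaw":-1},{"rx":0,"ry":0,"rz":0,"x":0,"y":0,"z":0,"jaw":-1}]'
```

```text
clock: 11.58
tcp_pos: [0.4868, 0.1737, 0.105]
orientation: [-3.115, -0.402, -0.002]
contact_force: [0.6, -0.2, 0.1]
grip_width: 0.0
gripper_force: 0.0
```

```bash
python3 -m jog '[{"rx":0,"ry":0,"rz":0,"x":0,"y":0,"z":-0.15,"jaw":-1},{"rx":0,"ry":0,"rz":0,"x":0,"y":0,"z":-0.05,"jaw":-1},{"rx":0,"ry":0,"rz":0,"x":0,"y":0,"z":-0.05,"jaw":-1},{"rx":0,"ry":0,"rz":0,"x":0,"y":0,"z":-0.05,"jaw":-1},{"rx":0,"ry":0,"rz":0,"x":0,"y":0,"z":-0.03,"jaw":-1},{"rx":0,"ry":0,"rz":0,"x":0,"y":0,"z":0,"jaw":-1},{"rx":0,"ry":0,"rz":0,"x":0,"y":0,"z":0,"jaw":-1}]'
```

```text
clock: 12.45
tcp_pos: [0.4859, 0.1734, 0.0846]
orientation: [-3.116, -0.402, -0.0]
contact_force: [0.5, -0.0, 1.2]
grip_width: -0.0001
gripper_force: 1.0
```

```bash
python3 -m jog '[{"rx":0,"ry":0,"rz":0,"x":0,"y":0,"z":-0.02,"jaw":-1},{"rx":0,"ry":0,"rz":0,"x":0,"y":0,"z":0,"jaw":-1},{"rx":0,"ry":0,"rz":0,"x":0,"y":0,"z":0,"jaw":-1}]'
```

```text
clock: 12.82
tcp_pos: [0.4861, 0.1734, 0.0841]
orientation: [3.116, 0.402, 0.001]
contact_force: [-1.9, -1.9, 10.4]
grip_width: -0.0
gripper_force: 4.7
```

Cap 5 is seated at 10.4 N. I'll rise modestly, staying over the row, and check.

```bash
python3 -m jog '[{"rx":0,"ry":0,"rz":0,"x":0,"y":0,"z":0.15,"jaw":-1},{"rx":0,"ry":0,"rz":0,"x":0,"y":0,"z":0.4,"jaw":-1},{"rx":0,"ry":0,"rz":0,"x":0,"y":0,"z":0,"jaw":-1}]'
python3 - <<'E'
from h import *
I=cv2.cvtColor(grab_frame('side'),cv2.COLOR_RGB2BGR)
cv2.imwrite('pics/s2.png',cv2.resize(I[170:280,170:300],None,fx=5,fy=5,interpolation=2))
p=camera_params('side'); c=np.array([.52226,.10175])
for a in range(0,121,30):
    t=np.radians(a)-.0501; X=c+.08*np.array([np.cos(t),np.sin(t)])
    print(a,*[((proj(p,np.r_[X,z])-[170,170])*5).round(0) for z in(.0845,.0725,.0905)])
E
```

```text
clock: 13.2
tcp_pos: [0.487, 0.1739, 0.1179]
orientation: [-3.115, -0.402, -0.005]
contact_force: [0.5, -0.1, -1.0]
grip_width: -0.0001
gripper_force: 0.0
0 [232. 179.] [233. 197.] [232. 169.]
30 [182. 214.] [182. 233.] [181. 205.]
60 [167. 261.] [168. 280.] [166. 251.]
90 [195. 306.] [196. 326.] [195. 296.]
120 [262. 337.] [262. 357.] [262. 327.]
```

View pics/s2.png

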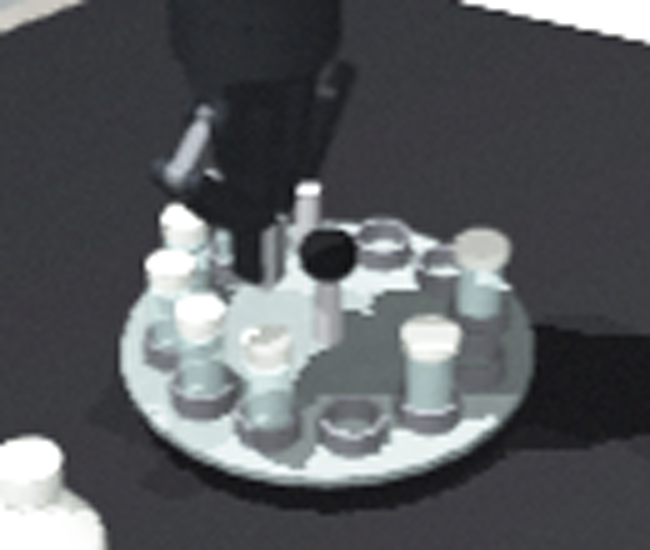

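The side crop shows caps 2 to 5 about 10 px (5–6 mm) lower than before, at about (183,222), (170,268), (200,315) and (266,345), with no neck visible. The fingers hide cap 1. The sealed vials and bottle have not moved. I'll retreat upward and check once more from above.

```bash
python3 -m jog '[{"rx":0,"ry":0,"rz":0,"x":0,"y":0,"z":0.7,"jaw":-1},{"rx":0,"ry":0,"rz":0,"x":0,"y":0,"z":0.9,"jaw":-1},{"rx":0,"ry":0,"rz":0,"x":0,"y":0,"z":0.9,"jaw":-1},{"rx":0,"ry":0,"rz":0,"x":0,"y":0,"z":0.5,"jaw":-1},{"rx":0,"ry":0,"rz":0,"x":0,"y":0,"z":0,"jaw":-1},{"rx":0,"ry":0,"rz":0,"x":0,"y":0,"z":0,"jaw":-1},{"rx":0,"ry":0,"rz":0,"x":0,"y":0,"z":0,"jaw":-1}]'
python3 - <<'E'
from h import *
I=cv2.cvtColor(grab_frame('side'),cv2.COLOR_RGB2BGR)
cv2.imwrite('pics/s3.png',cv2.resize(I[170:280,170:300],None,fx=5,fy=5,interpolation=2))
E
```

```text
clock: 14.12
tcp_pos: [0.4851, 0.1729, 0.2947]
orientation: [3.115, 0.402, -0.005]
contact_force: [-0.1, 0.9, 0.1]
grip_width: 0.0
gripper_force: 0.0
```

View pics/s3.png

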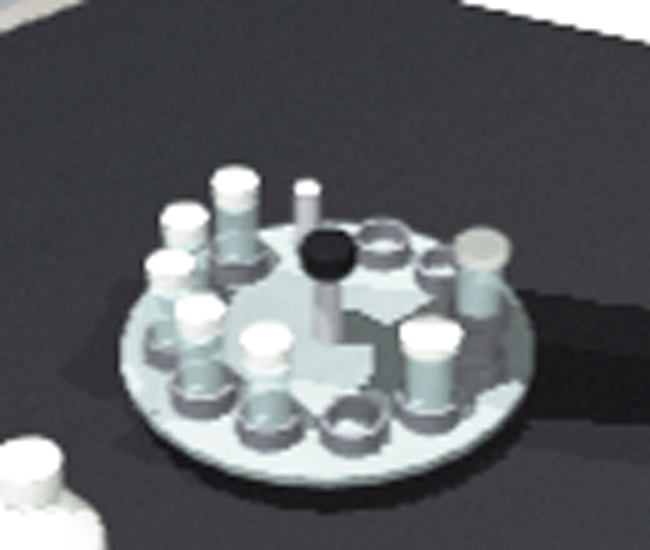

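The final crop shows all five caps down, at about (235,187), (186,220), (170,270), (200,315) and (266,342). Everything else is undisturbed and the arm is clear.

```bash
python3 -c "
from bench import r
print(r.hand_in())"
```

```text
the job is handed in; nothing more can be done
None
```

All five caps were pressed home in order from the pin, each to about 9–10 N with its top near 84 mm, in about 14 s of the 51 s allowed. Nothing else looked disturbed, the arm ended clear above the row, and the job is handed in (no verdict was returned).

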